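Click-test the sealing pots

ROBOT

A 7-joint arm with a two-finger parallel gripper is mounted at the origin on the work surface. World frame = base frame: x ahead of the robot, y to its left, z up, the work surface at z = 0. Lengths are in m, angles in rad, forces in N, time in s.
With the tool pointing down it reaches from about 0.4 to 0.875 m from the base axis. Payload 19.3 kg.
Tool frame: the origin (TCP) lies on the centre line of the jaws, within the pads' length; the fingertips stand 8 mm ahead of it and the grasp point (between the pads) lies 11 mm behind it (bot.tip_extent is the distance from the TCP to the fingertips, in m); x points along the fingers, y is the direction in which the jaws open and shut, and the axes are right-handed (so a half turn about x gives the same grasp; the last joint's range is limited). The gripper opens to 85 mm and grips with 20 to 120 N. Pads are 22 mm wide; open, the fingers measure 114 mm over their backs; the gripper's body (76 mm by 85 mm) begins 54 mm behind the grasp point. The pads swing forward as they close: fully open they stand 13 mm farther back than shut.
Start: joints at [-1.24, 0.521, -0.036, 1.599, 0.021, 1.021, -0.113], TCP at [0.244, 0.575, 0.239] pointing down, gripper open.
Joint ranges: [-2.91, 2.91], [-0.3, 2.13], [-1.5, 1.42], [0.17, 2.43], [-1.26, 4.41], [0.16, 1.93], [-2.52, 2.52]. Speed limits (rad/s): [1.89, 1.89, 2.39, 2.39, 3.01, 3.01, 3.01].

INTERFACE

Orientations are given as [roll, pitch, yaw] about the fixed x, y, z axes, in that order (R = Rz(yaw) Ry(pitch) Rx(roll)).
In Python, from workcell import sensors, imaging, order, bot gives the robot as it stands.
- The arm moves only by the tool arm_command, never from a script. Its argument "commands" is a list of rows, each an object of numbers: "dx", "dy", "dz": the shift along the tool's x, y, z in cm; "twist": the turn about the tool's x in rad. A call has 1 to 12 rows; each row is the pose to reach, as a shift and turn from the pose measured when the call began, along the tool's axes at that moment; what a row does not reach only later rows make up. A row lasts 1/12 s, in which the tool goes at most 41.7 mm and 7.16 degrees, less where a joint would pass 70% of its speed; a pose out of reach is approached as far as the arm can. A call with a gripper value outside its range is refused whole. "grip" is the closure, from -1 (fully open) to 1 (shut), set as the call begins (left out, the last holds). The fingers move at their own pace and stop on an object; "squeeze" is the grip in N (left out, the last holds). Time passes only in rows, so rows that repeat a pose let the fingers close. It gives the time, the measured TCP pose, the force and the opening at its end, in the units of the state.
- sensors.observe(): the state, without advancing time (a new reading comes with each control period).
- imaging.grab_frame(name): name is "scene" or "top"; returns the picture (480x640x3 uint8, red, green, blue); there is no depth.
- imaging.camera_info(name): a dict with "fx", "fy", "cx", "cy" (pixels), "dist_coeffs" ([k1, k2, p1, p2, k3] as OpenCV has them; the pictures are not rectified), "origin" and "attitude" of the camera in the world. Camera axes: x right, y down, z forward; pixel columns grow to the right and rows downward; lengths in m; the calibration is good to about 2 mm. A picture is of the moment at which its call begins. camera_info takes no time and is no camera call.
- order.job_done(): hands the job in, once; it reports no verdict.
The state is a dict: "clock": time; "qpos": joint angles; "qd": joint speeds; "joint_efforts": joint torques, N m; "position": TCP position; "tool_rot": TCP orientation; "force": force on the tool from outside, world axes, zero at the start; "moment": the same for the moment, N m; "grip_width": finger opening in m.
Only numpy, scipy, OpenCV 4.12 (cv2) and the standard library are available. Lean on these libraries where they do the work, as an engineer would, in place of code of your own. Each camera call takes 0.05 s, during which the arm holds its last target.

TASK

Test the push-button lids of the three white pots, in the order red, yellow, blue, by pressing each button fully down and letting go: a sound button clicks and stays down, a faulty one pops back up (any of them may, or none). Then stand every pot whose button popped up upright on the floor of the green reject tray with its button still up, without dropping or tipping it. Leave the sound pots, buttons down, where they stand, and leave the other things on the table alone.

Things in the scene. Friction and masses are not known exactly. Their poses are not given: they have to be found in the camera images.
- pot_red: white round pot with a red band, a grey lid and a red round button on top; 56 mm diameter all the way up (straight sides, no handle), 84 mm high to the top of the lid, 0.14 to 0.28 kg. Origin: centre of its underside; z up. Loose. It stands on the black board (top 5 mm above the table).
- btn_red (a joint): travel of the red pot's button, in m, growing as it is pressed down: 0 = up (button top 18 mm above the lid, 102 mm above the pot's underside), 0.014 = fully down (4 mm above the lid), its stop. A sound button clicks at about half its travel (peak force about 3 N) and stays down at about 0.011 once let go (nothing needed to keep it); a faulty one, under a light spring (0.6 to 1.2 N) only, comes back to 0 within a second of being let go
- btn_red_top (a point): centre of the top face of the red button (38 mm diameter, flat, plain), on the pot's axis; it moves down with the button
- pot_yellow: white round pot with a yellow band, a grey lid and a yellow round button on top; 56 mm diameter all the way up (straight sides, no handle), 84 mm high to the top of the lid, 0.14 to 0.28 kg. Origin: centre of its underside; z up. Loose. It stands on the black board (top 5 mm above the table).
- btn_yellow (a joint): travel of the yellow pot's button, in m, growing as it is pressed down: 0 = up (button top 18 mm above the lid, 102 mm above the pot's underside), 0.014 = fully down (4 mm above the lid), its stop. A sound button clicks at about half its travel (peak force about 3 N) and stays down at about 0.011 once let go (nothing needed to keep it); a faulty one, under a light spring (0.6 to 1.2 N) only, comes back to 0 within a second of being let go
- btn_yellow_top (a point): centre of the top face of the yellow button (38 mm diameter, flat, plain), on the pot's axis; it moves down with the button
- pot_blue: white round pot with a blue band, a grey lid and a blue round button on top; 56 mm diameter all the way up (straight sides, no handle), 84 mm high to the top of the lid, 0.14 to 0.28 kg. Origin: centre of its underside; z up. Loose. It stands on the black board (top 5 mm above the table).
- btn_blue (a joint): travel of the blue pot's button, in m, growing as it is pressed down: 0 = up (button top 18 mm above the lid, 102 mm above the pot's underside), 0.014 = fully down (4 mm above the lid), its stop. A sound button clicks at about half its travel (peak force about 3 N) and stays down at about 0.011 once let go (nothing needed to keep it); a faulty one, under a light spring (0.6 to 1.2 N) only, comes back to 0 within a second of being let go
- btn_blue_top (a point): centre of the top face of the blue button (38 mm diameter, flat, plain), on the pot's axis; it moves down with the button
- tray: shallow open green reject tray, 290 mm along its own x, 130 mm along its own y, walls 25 mm high and 4 mm thick, floor 4 mm thick; fixed to the table. Origin: centre of its underside on the table. There is room for three pots in a row along its x (for example in the middle and 85 mm either side of it)
- mug: cream mug, 84 mm across and 80 mm high, with a handle sticking out about 30 mm on its own +y side, on the black board; loose bystander. Origin: centre of its underside
- jar: small open glass jar, 60 mm across, 55 mm high, on the black board; loose bystander. Origin: centre of its underside
- tape: roll of green tape lying flat, 96 mm across, 25 mm high, on the black board; loose bystander. Origin: centre of its underside
- dish: white square dish 110 mm wide with a spatula (130 mm) and a wooden stick lying on it, 14 mm high overall; loose bystander. Origin: centre of its underside
Mind the look-alikes: they are no part of the job. Leave any orange look-alike of the pot_blue alone.

How it is judged:
On the way, in this order (a step that is already met when the one before it is completed fails the run):
1. press the red pot's button fully down (value of joint btn_red above 0.0125 m), for 0.05 s.
2. press the yellow pot's button fully down (value of joint btn_yellow above 0.0125 m), for 0.05 s.
3. press the blue pot's button fully down (value of joint btn_blue above 0.0125 m), for 0.05 s.
At the end, for the whole second after the job is handed in: Each pot is upright (within 7 degrees), at rest, and either sound (button over 9 mm down, pot within 40 mm of its start) or rejected (button under 3 mm down, pot on the tray floor, its axis within 120 mm along and 40 mm across of the tray's middle) (((value of joint btn_red above 0.009 m and distance of pot_red from where it was at the start of the episode below 0.04 m and angle between pot_red's own z axis and vertical below 0.12 rad and linear speed of pot_red below 0.02 m/s) or (value of joint btn_red below 0.003 m and x of pot_red in the frame of tray between -0.12 and 0.12 m and y of pot_red in the frame of tray between -0.04 and 0.04 m and z of pot_red in the frame of tray below 0.012 m and angle between pot_red's own z axis and vertical below 0.12 rad and linear speed of pot_red below 0.02 m/s)) and ((value of joint btn_yellow above 0.009 m and distance of pot_yellow from where it was at the start of the episode below 0.04 m and angle between pot_yellow's own z axis and vertical below 0.12 rad and linear speed of pot_yellow below 0.02 m/s) or (value of joint btn_yellow below 0.003 m and x of pot_yellow in the frame of tray between -0.12 and 0.12 m and y of pot_yellow in the frame of tray between -0.04 and 0.04 m and z of pot_yellow in the frame of tray below 0.012 m and angle between pot_yellow's own z axis and vertical below 0.12 rad and linear speed of pot_yellow below 0.02 m/s)) and ((value of joint btn_blue above 0.009 m and distance of pot_blue from where it was at the start of the episode below 0.04 m and angle between pot_blue's own z axis and vertical below 0.12 rad and linear speed of pot_blue below 0.02 m/s) or (value of joint btn_blue below 0.003 m and x of pot_blue in the frame of tray between -0.12 and 0.12 m and y of pot_blue in the frame of tray between -0.04 and 0.04 m and z of pot_blue in the frame of tray below 0.012 m and angle between pot_blue's own z axis and vertical below 0.12 rad and linear speed of pot_blue below 0.02 m/s))); the robot touches nothing.
It fails at once if a pot tips over (more than 35 degrees) (angle between any of pot_red, pot_yellow, pot_blue's own z axis and vertical above 0.6 rad).
It fails at once if a pot is dropped: it moves faster than 0.6 m/s while no finger touches it ((linear speed of pot_red above 0.6 m/s and contact force between pot_red and the fingers below 0.01 N) or (linear speed of pot_yellow above 0.6 m/s and contact force between pot_yellow and the fingers below 0.01 N) or (linear speed of pot_blue above 0.6 m/s and contact force between pot_blue and the fingers below 0.01 N)).
It fails at once if a bystander is pushed more than 30 mm (distance of any of mug, jar, tape, dish from where it was at the start of the episode above 0.03 m).
It also fails if it takes over 72 s, if anything falls off the work surface, if the arm or the gripper's body presses on something with over 40 N, if the wrist force passes 120 N, or if a joint passes its speed limit or range.

## Working session

There is one attempt and no reset: what is moved stays moved. The work goes in short steps, Python scripts to look and compute and a tool call to move; the robot and the scene stay as the last step left them, time stands still between calls to the robot, and variables do not carry over. Pictures are saved under pics/ and viewed, and the job is handed in when it is done.

Besides the shell and the picture viewer there is one more tool, called after "Emit:" by a JSON object that holds its "api" and its "payload", one argument or row to a line. arm_command: Moves the arm, as the interface text tells. Its arguments: {"type":"object","properties":{"commands":{"type":"array"},"grip":{"type":"number"},"squeeze":{"type":"number"}},"required":["commands"]}

```bash
mkdir -p pics; ls; python3 - <<'E'
from workcell import sensors, imaging, order, bot
import cv2
for n in("scene","top"):
    cv2.imwrite(f"pics/{n}0.png",imaging.grab_frame(n)[:,:,::-1]); print(n,imaging.camera_info(n))
print(sensors.observe())
print([a for a in dir(bot) if a[0]!='_'], bot.tip_extent)
E
```

```text
pics
scene {'fx': 539.4552881829767, 'fy': 539.4552881829767, 'cx': 317.2850034602463, 'cy': 243.5737039659694, 'dist_coeffs': array([-0.12076865,  0.        ,  0.        ,  0.        ,  0.        ]), 'origin': array([1.24249207, 0.0297309 , 0.84706143]), 'attitude': array([-2.39113536, -0.01924232,  1.63362606])}
top {'fx': 535.4151486506253, 'fy': 535.4151486506253, 'cx': 316.6092925102831, 'cy': 242.53256087351528, 'dist_coeffs': array([-0.01050997,  0.        ,  0.        ,  0.        ,  0.        ]), 'origin': array([0.44775101, 0.0075224 , 0.98870044]), 'attitude': array([-3.04536179, -0.01270317, -1.56763176])}
{'clock': 0.1, 'qpos': array([-1.24020759,  0.52192707, -0.03634258,  1.59992723,  0.02121333,
        1.02107618, -0.11280248]), 'qd': array([ 0.00107524, -0.00213886, -0.00091675, -0.00228157,  0.00083189,
        0.00169183, -0.00110162]), 'joint_efforts': array([ 6.17837723e-03, -9.28494143e+01,  1.98513798e+00, -3.70534301e+01,
        1.82374183e-02,  5.25223455e-03, -3.86903992e-05]), 'position': array([0.24375791, 0.57520894, 0.23880866]), 'tool_rot': array([-1.49852381,  1.56984391, -1.89930632]), 'force': array([-0.34164974, -0.35249408, -0.09917531]), 'moment': array([0.04876184, 0.00384732, 0.03762714]), 'grip_width': 0.08535068012787428}
['IKError', 'tip_extent'] 0.008
```

View pics/scene0.png

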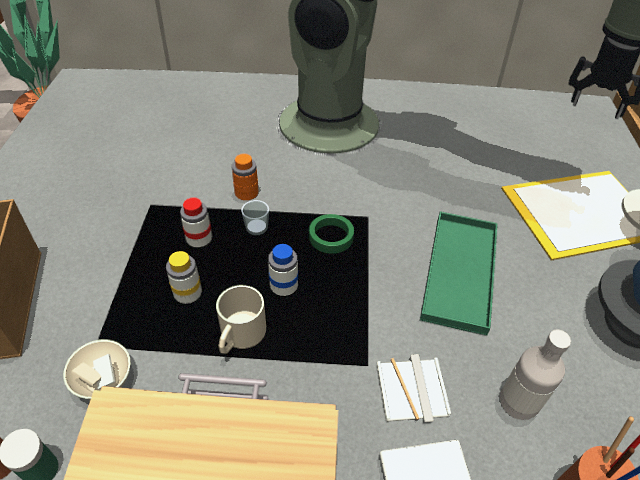

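View pics/top0.png

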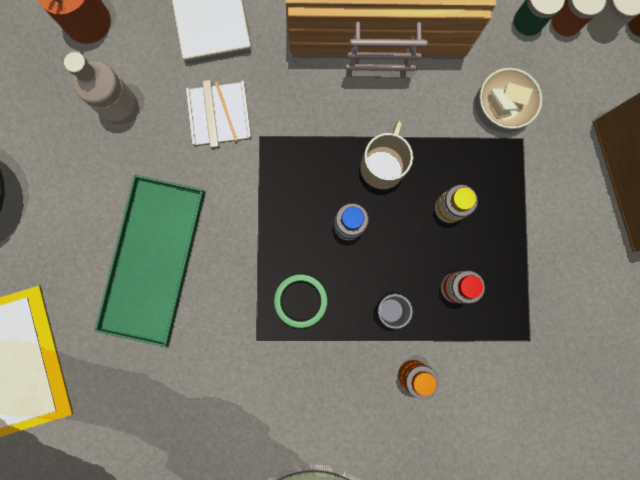

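The red button is at top (472,287) / scene (193,206), yellow at top (464,199) / scene (179,260), and blue at top (353,217) / scene (282,254). The orange look-alike, which I will leave alone, is at top (420,380). The tray is at top (150,260).

```bash
cat > h.py <<'E'
import numpy as np, cv2
from scipy.spatial.transform import Rotation as Ro
from workcell import sensors, imaging, order, bot
def cam(n):
    c=imaging.camera_info(n); K=np.array([[c['fx'],0,c['cx']],[0,c['fy'],c['cy']],[0,0,1]])
    return K,np.array(c['dist_coeffs']),np.array(c['origin']),Ro.from_euler('xyz',c['attitude']).as_matrix()
def ray(n,uv):
    K,d,o,R=cam(n); p=cv2.undistortPoints(np.array(uv,float).reshape(-1,1,2),K,d)[:,0]
    return o,(R@np.c_[p,np.ones(len(p))].T).T
def atz(n,uv,z):
    o,r=ray(n,uv); return o+r*((z-o[2])/r[:,2])[:,None]
def proj(n,P):
    K,d,o,R=cam(n); return cv2.projectPoints(np.array(P,float).reshape(-1,3),Ro.from_matrix(R.T).as_rotvec(),-R.T@o,K,d)[0][:,0]
def seg(img,col):
    h=cv2.cvtColor(img,cv2.COLOR_RGB2HSV); H,S,V=[h[...,i].astype(int) for i in range(3)]
    m={'red':((H<4)|(H>176)),'yellow':(H>25)&(H<32),'blue':(H>105)&(H<125)}[col]&(S>190)&(V>{'red':170,'yellow':170,'blue':170}[col])
    return m.astype(np.uint8)
def grab(n,f=None):
    im=imaging.grab_frame(n)
    if f: cv2.imwrite(f'pics/{f}.png',im[:,:,::-1])
    return im
def ld(f): return cv2.imread(f'pics/{f}.png')[:,:,::-1].copy()
E
python3 - <<'E'
from h import *
for n in('top','scene'):
    im=ld(n+'0')
    for c in('red','yellow','blue'):
        m=seg(im,c); k,l,s,ce=cv2.connectedComponentsWithStats(m)
        for i in range(1,k):
            if s[i,4]>80: print(n,c,s[i],ce[i],atz(n,ce[i],.107)[0].round(4))
g=[(136,178),(203,190),(167,345),(97,331)]
P=atz('top',g,.025);print(P.round(3),P.mean(0))
h=cv2.cvtColor(ld('top0'),cv2.COLOR_RGB2HSV)
m=((h[...,0]>65)&(h[...,0]<85)&(h[...,1]>120)).astype(np.uint8)
m[:,:90]=0;m[:,215:]=0
r=cv2.minAreaRect(cv2.findNonZero(m)); b=cv2.boxPoints(r);P=atz('top',b,.025);print(b,P.round(4),P.mean(0),[np.linalg.norm(P[i]-P[i-1]) for i in range(4)])
print(Ro.from_euler('xyz',sensors.observe()['tool_rot']).as_matrix().round(3))
b=ld('top0');cv2.imwrite('pics/crop.png',cv2.resize(b[130:410,250:540],None,fx=2,fy=2,interpolation=cv2.INTER_CUBIC)[:,:,::-1])
E
```

```text
top red [461 276  22  22 368] [471.19021739 286.45652174] [ 0.4612 -0.2586  0.107 ]
top yellow [454 188  21  21 336] [464.40178571 198.13690476] [ 0.6087 -0.2508  0.107 ]
top yellow [   0  286   55   66 1019] [ 35.21982336 314.50932287] [0.4132 0.4542 0.107 ]
top yellow [ 12 418  38  12 203] [ 30.0591133  423.01477833] [0.2411 0.4537 0.107 ]
scene red [183 198  18  12 163] [191.6993865  203.76687117] [ 0.4636 -0.2589  0.107 ]
scene blue [273 244  19  14 218] [282.0733945  250.73853211] [ 0.5761 -0.0632  0.107 ]
[[0.658 0.325 0.025]
 [0.636 0.203 0.025]
 [0.357 0.26  0.025]
 [0.381 0.385 0.025]] [0.50809888 0.29329183 0.025     ]
[[ 96.837814 329.02707 ]
 [134.44594  175.17569 ]
 [204.12675  192.20877 ]
 [166.51863  346.06015 ]] [[0.3849 0.3852 0.025 ]
 [0.6629 0.3285 0.025 ]
 [0.632  0.2007 0.025 ]
 [0.3554 0.2608 0.025 ]] [0.50878995 0.29381757 0.025     ] [np.float64(0.12781153171300294), np.float64(0.2837458478007763), np.float64(0.13143195228474483), np.float64(0.2830170675304109)]
[[-0.     0.39   0.921]
 [-0.001  0.921 -0.39 ]
 [-1.    -0.001  0.   ]]
```

View pics/crop.png

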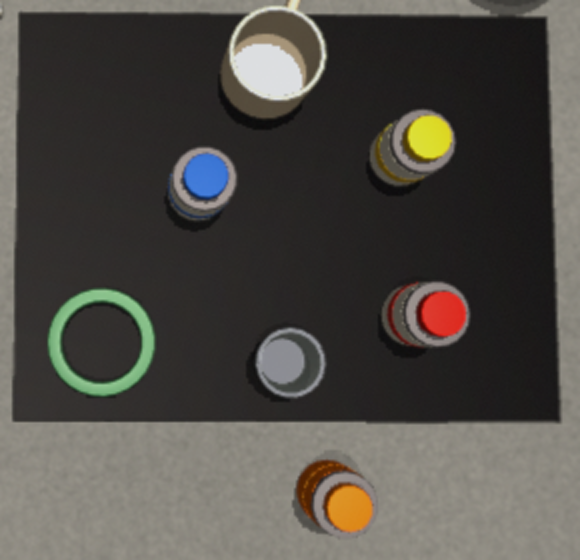

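```bash
cat >> h.py <<'E'
def go(t,yaw=None):
    """delta in tool axes (cm) to world TCP target t; yaw = world direction (rad) of jaw axis"""
    s=sensors.observe(); R=Ro.from_euler('xyz',s['tool_rot']).as_matrix()
    d=R.T@(np.array(t)-s['position'])*100
    out=dict(zip(('dx','dy','dz'),d.round(2)))
    if yaw is not None:
        y=R.T@np.array([np.cos(yaw),np.sin(yaw),0]); a=np.arctan2(y[2],y[1])
        a=(a+np.pi/2)%np.pi-np.pi/2; out['twist']=round(a,3)
    return out
E
python3 - <<'E'
from h import *
for n in('top','scene'):
    im=ld(n+'0')
    h=cv2.cvtColor(im,cv2.COLOR_RGB2HSV)
    for c,p in zip(('yellow','blue','red'),((464,199),(353,217),(472,287)) if n=='top' else ((179,260),(282,254),(193,206))): 
        print(n,c,h[p[1],p[0]])
        H=h.astype(int);q=H[p[1],p[0]]
        m=((abs(H[...,0]-q[0])<5)|(abs(H[...,0]-q[0])>174))&(H[...,1]>q[1]-50)&(H[...,2]>q[2]-(25 if n=='scene' else 60))
        k,l,s,ce=cv2.connectedComponentsWithStats(m.astype(np.uint8)); i=l[p[1],p[0]]
        print(s[i],ce[i],atz(n,ce[i],.107).round(4))
print('mug',atz('top',[(386,161)],.085),'jar',atz('top',[(395,311)],.06),'tape',atz('top',[(300,301)],.03),'handle',atz('top',[(397,129)],.05))
print(go((.5,0,.2)))
E
```

```text
top yellow [ 30 200 222]
[454 188  22  21 366] [464.41256831 198.0136612 ] [[ 0.6089 -0.2508  0.107 ]]
top blue [109 179 215]
[342 207  22  21 366] [352.63661202 217.17486339] [[ 0.5755 -0.0632  0.107 ]]
top red [  2 210 222]
[461 276  22  22 385] [471.45194805 286.42077922] [[ 0.4613 -0.259   0.107 ]]
scene yellow [ 28 185 240]
[169 252  20  14 225] [178.45333333 258.37333333] [[ 0.6103 -0.2506  0.107 ]]
scene blue [109 204 222]
[273 244  20  14 214] [282.21495327 250.68224299] [[ 0.576 -0.063  0.107]]
scene red [  1 208 240]
[183 198  18  12 161] [191.63975155 203.39130435] [[ 0.4625 -0.2593  0.107 ]]
mug [[ 0.6768301 -0.122926   0.085    ]] jar [[ 0.41935624 -0.13962921  0.06      ]] tape [[0.43566463 0.02486894 0.03      ]] handle [[ 0.74471136 -0.1484324   0.05      ]]
{'dx': np.float64(3.92), 'dy': np.float64(-42.96), 'dz': np.float64(46.03)}
```

Emit:
{"api": "arm_command", "payload": {
  "commands": [
    {"dx": 3.9, "dy": -43, "dz": 46},
    {"dx": 3.9, "dy": -43, "dz": 46},
    {"dx": 3.9, "dy": -43, "dz": 46},
    {"dx": 3.9, "dy": -43, "dz": 46},
    {"dx": 3.9, "dy": -43, "dz": 46},
    {"dx": 3.9, "dy": -43, "dz": 46},
    {"dx": 3.9, "dy": -43, "dz": 46},
    {"dx": 3.9, "dy": -43, "dz": 46},
    {"dx": 3.9, "dy": -43, "dz": 46},
    {"dx": 3.9, "dy": -43, "dz": 46},
    {"dx": 3.9, "dy": -43, "dz": 46},
    {"dx": 3.9, "dy": -43, "dz": 46}
  ],
  "grip": 1
}}

```text
validation failed for argument at $.co...
```

```bash
python3 -c "
from h import *
print(go((.462,-.259,.13)),sensors.observe())"
```

```text
{'dx': np.float64(10.95), 'dy': np.float64(-68.29), 'dz': np.float64(52.64)} {'clock': 0.1, 'qpos': array([-1.24020759,  0.52192707, -0.03634258,  1.59992723,  0.02121333,
        1.02107618, -0.11280248]), 'qd': array([ 0.00107524, -0.00213886, -0.00091675, -0.00228157,  0.00083189,
        0.00169183, -0.00110162]), 'joint_efforts': array([ 6.17837723e-03, -9.28494143e+01,  1.98513798e+00, -3.70534301e+01,
        1.82374183e-02,  5.25223455e-03, -3.86903992e-05]), 'position': array([0.24375791, 0.57520894, 0.23880866]), 'tool_rot': array([-1.49852381,  1.56984391, -1.89930632]), 'force': array([-0.34164974, -0.35249408, -0.09917531]), 'moment': array([0.04876184, 0.00384732, 0.03762714]), 'grip_width': 0.08535068012787428}
```

Emit:
{"api": "arm_command", "payload": {
  "commands": [
    {"dx": 0.5, "dy": -2.5, "dz": 2.8, "twist": 0}
  ],
  "grip": 1
}}

```text
clock: 0.18
position: [0.256, 0.5457, 0.2337]
tool_rot: [2.765, 1.568, 2.371]
force: [1.1, 1.0, -0.7]
grip_width: 0.0755
```

Emit:
{"api": "arm_command", "payload": {
  "commands": [
    {"dx": 3.4, "dy": -40.5, "dz": 43.2, "twist": 0},
    {"dx": 3.4, "dy": -40.5, "dz": 43.2, "twist": 0},
    {"dx": 3.4, "dy": -40.5, "dz": 43.2, "twist": 0},
    {"dx": 3.4, "dy": -40.5, "dz": 43.2, "twist": 0},
    {"dx": 3.4, "dy": -40.5, "dz": 43.2, "twist": 0},
    {"dx": 3.4, "dy": -40.5, "dz": 43.2, "twist": 0},
    {"dx": 3.4, "dy": -40.5, "dz": 43.2, "twist": 0},
    {"dx": 3.4, "dy": -40.5, "dz": 43.2, "twist": 0},
    {"dx": 3.4, "dy": -40.5, "dz": 43.2, "twist": 0},
    {"dx": 3.4, "dy": -40.5, "dz": 43.2, "twist": 0},
    {"dx": 3.4, "dy": -40.5, "dz": 43.2, "twist": 0},
    {"dx": 3.4, "dy": -40.5, "dz": 43.2, "twist": 0}
  ]
}}

```text
clock: 1.18
position: [0.4638, 0.0836, 0.2033]
tool_rot: [2.763, 1.568, 2.369]
force: [1.7, 1.3, 0.3]
grip_width: 0.0004
```

```bash
python3 -c "
from h import *
print(go((.462,-.259,.13)),sensors.observe())"
```

```text
{'dx': np.float64(7.26), 'dy': np.float64(-31.71), 'dz': np.float64(13.02)} {'clock': 1.1833, 'qpos': array([-0.38512578,  0.3310353 ,  0.10289165,  2.03361189, -0.05106008,
        0.7806437 ,  0.92508265]), 'qd': array([ 0.93348991,  0.21109884,  0.17458764, -0.21135153, -0.10447342,
        0.00686508,  1.16560597]), 'joint_efforts': array([-10.9514156 , -71.2729454 ,   2.86079429, -26.3103801 ,
         0.43808601,   0.21670042,  -3.84988099]), 'position': array([0.46376279, 0.08358471, 0.20330652]), 'tool_rot': array([2.76297331, 1.56789069, 2.3687029 ]), 'force': array([1.67118085, 1.28396518, 0.29850399]), 'moment': array([ 0.08766424, -0.04280126, -0.02172038]), 'grip_width': 0.0003730278694842209}
```

Emit:
{"api": "arm_command", "payload": {
  "commands": [
    {"dx": 3, "dy": -31.7, "dz": 13, "twist": 0},
    {"dx": 3, "dy": -31.7, "dz": 13, "twist": 0},
    {"dx": 3, "dy": -31.7, "dz": 13, "twist": 0},
    {"dx": 3, "dy": -31.7, "dz": 13, "twist": 0},
    {"dx": 3, "dy": -31.7, "dz": 13, "twist": 0},
    {"dx": 3, "dy": -31.7, "dz": 13, "twist": 0},
    {"dx": 3, "dy": -31.7, "dz": 13, "twist": 0},
    {"dx": 3, "dy": -31.7, "dz": 13, "twist": 0},
    {"dx": 3, "dy": -31.7, "dz": 13, "twist": 0},
    {"dx": 6, "dy": -31.7, "dz": 13, "twist": 0},
    {"dx": 6, "dy": -31.7, "dz": 13, "twist": 0},
    {"dx": 6, "dy": -31.7, "dz": 13, "twist": 0}
  ]
}}

```text
clock: 2.18
position: [0.461, -0.2583, 0.1418]
tool_rot: [2.939, 1.565, 2.545]
force: [-0.9, -0.1, 0.2]
grip_width: -0.0002
```

```bash
python3 -c "
from h import *
s=sensors.observe()
print(go((.462,-.259,.101)),s['position'],s['qpos'],s['qd'].round(3),s['force'])
im=grab('scene','s1');cv2.imwrite('pics/s1c.png',cv2.resize(im[130:330,100:300],None,fx=3,fy=3)[:,:,::-1])"
```

```text
{'dx': np.float64(4.08), 'dy': np.float64(-0.04), 'dz': np.float64(0.14)} [ 0.46103344 -0.25827091  0.14183371] [ 0.27722451  0.5127249   0.16464074  1.94394424 -0.1266811   0.70067606
  1.69508222] [-0.018 -0.038  0.006 -0.02   0.003  0.019 -0.004] [-0.85874508 -0.12435542  0.17219134]
```

View pics/s1c.png

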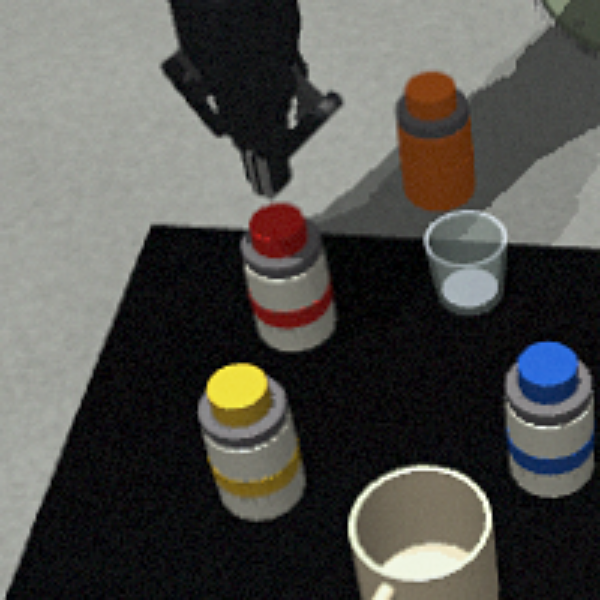

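Emit:
{"api": "arm_command", "payload": {
  "commands": [
    {"dx": 1.5, "dy": 0, "dz": 0.1, "twist": 0},
    {"dx": 2.4, "dy": 0, "dz": 0.1, "twist": 0},
    {"dx": 2.9, "dy": 0, "dz": 0.1, "twist": 0},
    {"dx": 3.3, "dy": 0, "dz": 0.1, "twist": 0},
    {"dx": 3.7, "dy": 0, "dz": 0.1, "twist": 0},
    {"dx": 4.0, "dy": 0, "dz": 0.1, "twist": 0},
    {"dx": 4.1, "dy": 0, "dz": 0.1, "twist": 0},
    {"dx": 4.1, "dy": 0, "dz": 0.1, "twist": 0}
  ]
}}

```text
clock: 2.9
position: [0.4625, -0.2585, 0.1018]
tool_rot: [2.848, 1.567, 2.455]
force: [0.2, 0.5, 1.1]
grip_width: 0.0
```

Emit:
{"api": "arm_command", "payload": {
  "commands": [
    {"dx": 0.2, "dy": 0, "dz": 0, "twist": 0},
    {"dx": 0.3, "dy": 0, "dz": 0, "twist": 0},
    {"dx": 0.3, "dy": 0, "dz": 0, "twist": 0}
  ]
}}

```text
clock: 3.15
position: [0.463, -0.2588, 0.1001]
tool_rot: [2.65, 1.568, 2.256]
force: [-6.7, 3.9, 29.5]
grip_width: 0.0002
```

Stop reached at 29 N. I'll let go and look.

Emit:
{"api": "arm_command", "payload": {
  "commands": [
    {"dx": -1, "dy": 0, "dz": 0, "twist": 0},
    {"dx": -3, "dy": 0, "dz": 0, "twist": 0},
    {"dx": -5, "dy": 0, "dz": 0, "twist": 0},
    {"dx": -6, "dy": 0, "dz": 0, "twist": 0}
  ]
}}

```text
clock: 3.48
position: [0.4636, -0.2594, 0.1621]
tool_rot: [2.026, 1.569, 1.631]
force: [-0.5, -0.7, 1.4]
grip_width: 0.0003
```

```bash
python3 -c "
from h import *
print(go((.609,-.2507,.141)))"
```

```text
{'dx': np.float64(2.11), 'dy': np.float64(6.38), 'dz': np.float64(13.09)}
```

Emit:
{"api": "arm_command", "payload": {
  "commands": [
    {"dx": 0, "dy": 6.4, "dz": 13.1, "twist": 0},
    {"dx": 0, "dy": 6.4, "dz": 13.1, "twist": 0},
    {"dx": 0, "dy": 6.4, "dz": 13.1, "twist": 0},
    {"dx": 0, "dy": 6.4, "dz": 13.1, "twist": 0},
    {"dx": 2, "dy": 6.4, "dz": 13.1, "twist": 0},
    {"dx": 2, "dy": 6.4, "dz": 13.1, "twist": 0},
    {"dx": 2, "dy": 6.4, "dz": 13.1, "twist": 0}
  ]
}}

```text
clock: 4.07
position: [0.6079, -0.2506, 0.1411]
tool_rot: [2.892, 1.567, 2.497]
force: [-0.1, -0.1, 1.1]
grip_width: 0.0003
```

```bash
python3 -c "
from h import *
s=sensors.observe()
print(go((.609,-.2507,.101)),s['position'],s['qpos'],s['qd'].round(3),s['force'])
im=grab('scene','s2');cv2.imwrite('pics/s2c.png',cv2.resize(im[130:330,100:300],None,fx=3,fy=3)[:,:,::-1])"
```

```text
{'dx': np.float64(4.01), 'dy': np.float64(0.02), 'dz': np.float64(0.12)} [ 0.6079434  -0.25056516  0.1411394 ] [ 0.19510048  0.69032495  0.16676891  1.59416685 -0.13993423  0.87213073
  1.5911188 ] [ 0.006 -0.035  0.008 -0.007  0.001  0.01  -0.001] [-0.0646421  -0.11873685  1.0916553 ]
```

View pics/s2c.png

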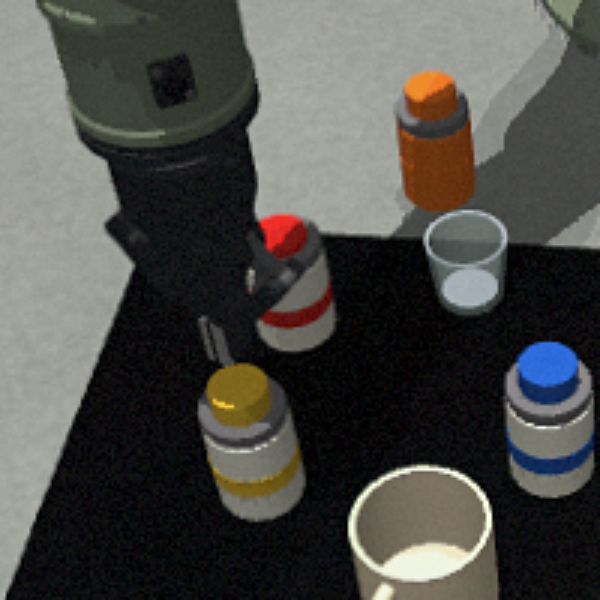

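Emit:
{"api": "arm_command", "payload": {
  "commands": [
    {"dx": 1.5, "dy": 0, "dz": 0.1, "twist": 0},
    {"dx": 2.4, "dy": 0, "dz": 0.1, "twist": 0},
    {"dx": 2.9, "dy": 0, "dz": 0.1, "twist": 0},
    {"dx": 3.3, "dy": 0, "dz": 0.1, "twist": 0},
    {"dx": 3.7, "dy": 0, "dz": 0.1, "twist": 0},
    {"dx": 4.0, "dy": 0, "dz": 0.1, "twist": 0},
    {"dx": 4.2, "dy": 0, "dz": 0.1, "twist": 0},
    {"dx": 4.2, "dy": 0, "dz": 0.1, "twist": 0},
    {"dx": 4.2, "dy": 0, "dz": 0.1, "twist": 0}
  ]
}}

```text
clock: 4.87
position: [0.6093, -0.2515, 0.1009]
tool_rot: [2.367, 1.569, 1.972]
force: [-2.9, -0.3, 8.0]
grip_width: -0.0005
```

Emit:
{"api": "arm_command", "payload": {
  "commands": [
    {"dx": 0.15, "dy": 0, "dz": 0, "twist": 0},
    {"dx": 0.15, "dy": 0, "dz": 0, "twist": 0}
  ]
}}

```text
clock: 5.03
position: [0.6097, -0.2517, 0.1007]
tool_rot: [1.477, 1.57, 1.082]
force: [-4.9, 1.7, 17.5]
grip_width: 0.0
```

Emit:
{"api": "arm_command", "payload": {
  "commands": [
    {"dx": -1, "dy": 0, "dz": 0, "twist": 0},
    {"dx": -3, "dy": 0, "dz": 0, "twist": 0},
    {"dx": -5, "dy": 0, "dz": 0, "twist": 0},
    {"dx": -6, "dy": 0, "dz": 0, "twist": 0}
  ]
}}

```text
clock: 5.37
position: [0.6104, -0.2521, 0.1634]
tool_rot: [0.462, 1.568, 0.067]
force: [-0.1, 0.3, -0.2]
grip_width: -0.0003
```

```bash
python3 -c "
from h import *
print(go((.5757,-.0631,.141)))"
```

```text
{'dx': np.float64(2.23), 'dy': np.float64(16.1), 'dz': np.float64(-10.49)}
```

Emit:
{"api": "arm_command", "payload": {
  "commands": [
    {"dx": 0, "dy": 16.1, "dz": -10.5, "twist": 0},
    {"dx": 0, "dy": 16.1, "dz": -10.5, "twist": 0},
    {"dx": 0, "dy": 16.1, "dz": -10.5, "twist": 0},
    {"dx": 0, "dy": 16.1, "dz": -10.5, "twist": 0},
    {"dx": 0, "dy": 16.1, "dz": -10.5, "twist": 0},
    {"dx": 2.2, "dy": 16.1, "dz": -10.5, "twist": 0},
    {"dx": 2.2, "dy": 16.1, "dz": -10.5, "twist": 0},
    {"dx": 2.2, "dy": 16.1, "dz": -10.5, "twist": 0}
  ]
}}

```text
clock: 6.03
position: [0.5752, -0.0635, 0.141]
tool_rot: [0.258, 1.569, -0.137]
force: [-1.1, -0.5, 0.1]
grip_width: 0.0003
```

```bash
python3 -c "
from h import *
s=sensors.observe()
print(go((.5757,-.0631,.101)),s['position'],s['qpos'],s['qd'].round(3),s['force'])
im=grab('scene','s3');cv2.imwrite('pics/s3c.png',cv2.resize(im[130:330,100:300],None,fx=3,fy=3)[:,:,::-1])"
```

```text
{'dx': np.float64(4.0), 'dy': np.float64(0.06), 'dz': np.float64(0.03)} [ 0.57515961 -0.06350875  0.14098711] [-0.1094622   0.57784287  0.16560343  1.81990578 -0.13182214  0.75291469
  1.30131321] [ 0.02  -0.017  0.013 -0.022  0.004  0.013  0.001] [-1.11544572 -0.49939688  0.05251827]
```

View pics/s3c.png

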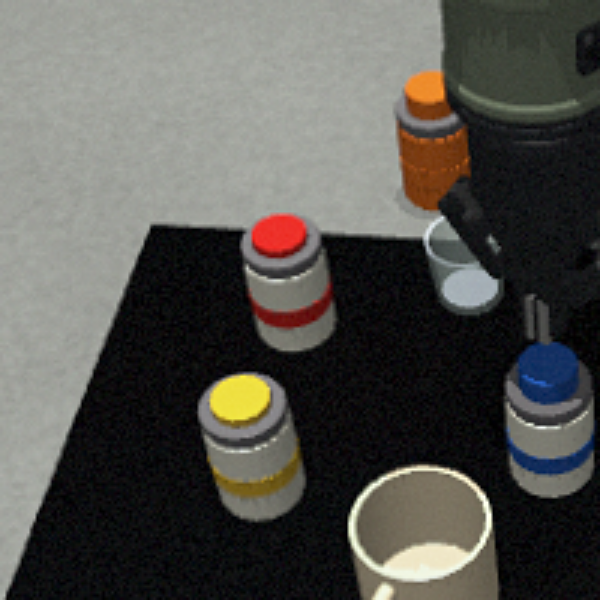

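Emit:
{"api": "arm_command", "payload": {
  "commands": [
    {"dx": 1.5, "dy": 0, "dz": 0, "twist": 0},
    {"dx": 2.4, "dy": 0, "dz": 0, "twist": 0},
    {"dx": 2.9, "dy": 0, "dz": 0, "twist": 0},
    {"dx": 3.3, "dy": 0, "dz": 0, "twist": 0},
    {"dx": 3.7, "dy": 0, "dz": 0, "twist": 0},
    {"dx": 4.0, "dy": 0, "dz": 0, "twist": 0},
    {"dx": 4.2, "dy": 0, "dz": 0, "twist": 0},
    {"dx": 4.3, "dy": 0, "dz": 0, "twist": 0},
    {"dx": 4.3, "dy": 0, "dz": 0, "twist": 0}
  ]
}}

```text
clock: 6.83
position: [0.5763, -0.0644, 0.1002]
tool_rot: [0.321, 1.566, -0.076]
force: [-7.2, -0.2, 27.2]
grip_width: 0.0
```

Emit:
{"api": "arm_command", "payload": {
  "commands": [
    {"dx": 0.15, "dy": 0, "dz": 0, "twist": 0},
    {"dx": 0.15, "dy": 0, "dz": 0, "twist": 0}
  ]
}}

```text
clock: 7.0
position: [0.5768, -0.0646, 0.1003]
tool_rot: [0.374, 1.565, -0.023]
force: [-7.9, 0.8, 28.0]
grip_width: 0.0002
```

Emit:
{"api": "arm_command", "payload": {
  "commands": [
    {"dx": -1, "dy": 0, "dz": 0, "twist": 0},
    {"dx": -3, "dy": 0, "dz": 0, "twist": 0},
    {"dx": -6, "dy": 0, "dz": 0, "twist": 0},
    {"dx": -9, "dy": 0, "dz": 0, "twist": 0},
    {"dx": -12, "dy": 0, "dz": 0, "twist": 0},
    {"dx": -12, "dy": 0, "dz": 0, "twist": 0},
    {"dx": -12, "dy": 0, "dz": 0, "twist": 0},
    {"dx": -12, "dy": 0, "dz": 0, "twist": 0},
    {"dx": -12, "dy": 0, "dz": 0, "twist": 0},
    {"dx": -12, "dy": 0, "dz": 0, "twist": 0},
    {"dx": -12, "dy": 0, "dz": 0, "twist": 0},
    {"dx": -12, "dy": 0, "dz": 0, "twist": 0}
  ],
  "grip": -1
}}

```text
clock: 8.0
position: [0.5759, -0.0646, 0.2197]
tool_rot: [0.351, 1.566, -0.046]
force: [0.2, -0.5, 0.6]
grip_width: 0.085
```

```bash
python3 -c "
from h import *
s=sensors.observe()
print(s['position'])
im=grab('scene','s4');cv2.imwrite('pics/s4c.png',cv2.resize(im[130:330,100:300],None,fx=3,fy=3)[:,:,::-1])"
```

```text
[ 0.57594373 -0.0645926   0.21969036]
```

View pics/s4c.png

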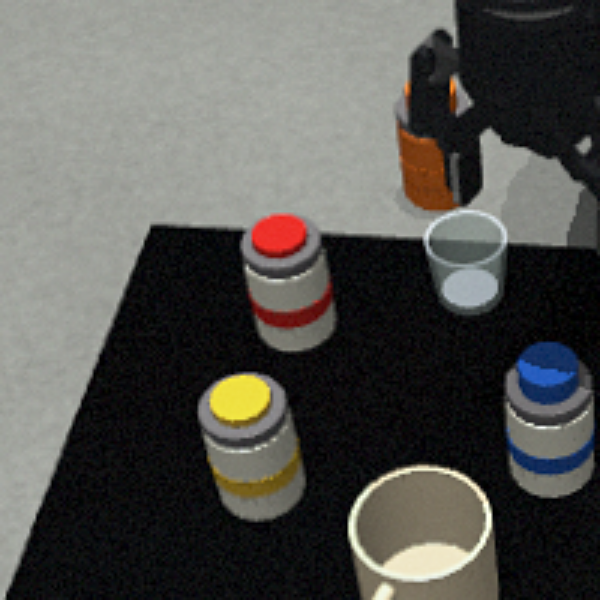

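Blue popped up and is faulty. Red and yellow stayed down and are sound. Next I'll grasp the blue pot.

```bash
python3 -c "
from h import *
s=sensors.observe()
im=ld('s4');H=cv2.cvtColor(im,cv2.COLOR_RGB2HSV).astype(int)
# verify base unmoved: compare crops
a=ld('s3')[240:300,265:305].astype(int);b=im[240:300,265:305].astype(int);print(abs(a-b)[30:].mean())
print(go((.5757,-.0635,.057)))
import numpy as np
P=atz('top',[(96.8,329),(134.4,175.2),(204.1,192.2),(166.5,346)],.025)
d=(P[1]+P[2]-P[0]-P[3]);print(P.mean(0),np.arctan2(d[1],d[0]))"
```

```text
4.361944444444444
{'dx': np.float64(16.28), 'dy': np.float64(0.06), 'dz': np.float64(-0.15)}
[0.50882063 0.29387657 0.025     ] -0.20774977610784676
```

Emit:
{"api": "arm_command", "payload": {
  "commands": [
    {"dx": 4, "dy": 0, "dz": -0.1, "twist": 0},
    {"dx": 7, "dy": 0, "dz": -0.1, "twist": 0},
    {"dx": 9, "dy": 0, "dz": -0.1, "twist": 0},
    {"dx": 11, "dy": 0, "dz": -0.1, "twist": 0},
    {"dx": 12.5, "dy": 0, "dz": -0.1, "twist": 0},
    {"dx": 14, "dy": 0, "dz": -0.1, "twist": 0},
    {"dx": 15.2, "dy": 0, "dz": -0.1, "twist": 0},
    {"dx": 16, "dy": 0, "dz": -0.1, "twist": 0},
    {"dx": 16.3, "dy": 0, "dz": -0.1, "twist": 0},
    {"dx": 16.3, "dy": 0, "dz": -0.1, "twist": 0},
    {"dx": 16.3, "dy": 0, "dz": -0.1, "twist": 0}
  ]
}}

```text
clock: 8.97
position: [0.5762, -0.0643, 0.0573]
tool_rot: [0.357, 1.565, -0.04]
force: [-0.2, -0.0, -0.7]
grip_width: 0.0854
```

Emit:
{"api": "arm_command", "payload": {
  "commands": [
    {"dx": 0, "dy": 0, "dz": 0, "twist": 0},
    {"dx": 0, "dy": 0, "dz": 0, "twist": 0},
    {"dx": 0, "dy": 0, "dz": 0, "twist": 0},
    {"dx": 0, "dy": 0, "dz": 0, "twist": 0},
    {"dx": 0, "dy": 0, "dz": 0, "twist": 0},
    {"dx": 0, "dy": 0, "dz": 0, "twist": 0},
    {"dx": 0, "dy": 0, "dz": 0, "twist": 0},
    {"dx": 0, "dy": 0, "dz": 0, "twist": 0},
    {"dx": 0, "dy": 0, "dz": 0, "twist": 0},
    {"dx": 0, "dy": 0, "dz": 0, "twist": 0}
  ],
  "grip": 1,
  "squeeze": 40
}}

```text
clock: 9.8
position: [0.5766, -0.0642, 0.0581]
tool_rot: [0.381, 1.564, -0.016]
force: [-1.5, 0.9, 9.7]
grip_width: 0.0549
```

```bash
python3 -c "
from h import *
s=sensors.observe()
print(s['position'],s['force'],s['grip_width'])
im=grab('scene','s5');cv2.imwrite('pics/s5c.png',cv2.resize(im[130:330,180:380],None,fx=3,fy=3)[:,:,::-1])"
```

```text
[ 0.57659034 -0.06424413  0.0581339 ] [-1.53516863  0.90380506  9.69128233] 0.05491666326540636
```

View pics/s5c.png

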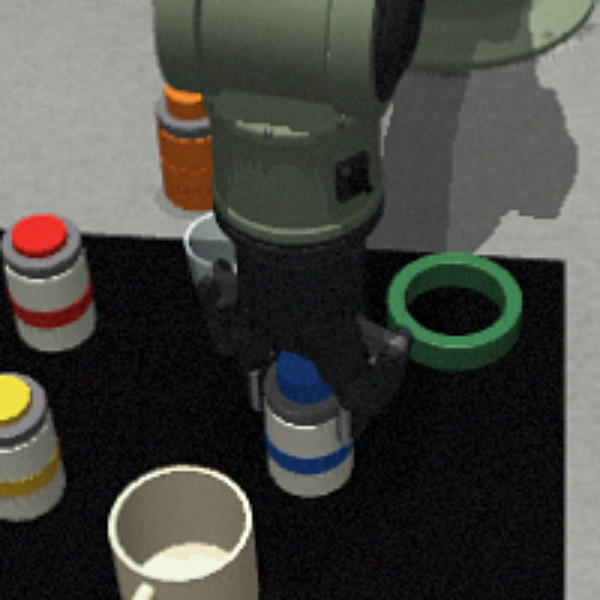

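Gripped, with the opening at 55 mm. Lifting 10 cm.

Emit:
{"api": "arm_command", "payload": {
  "commands": [
    {"dx": -0.5, "dy": 0, "dz": 0, "twist": 0},
    {"dx": -1.2, "dy": 0, "dz": 0, "twist": 0},
    {"dx": -2.2, "dy": 0, "dz": 0, "twist": 0},
    {"dx": -3.4, "dy": 0, "dz": 0, "twist": 0},
    {"dx": -4.8, "dy": 0, "dz": 0, "twist": 0},
    {"dx": -6.2, "dy": 0, "dz": 0, "twist": 0},
    {"dx": -7.6, "dy": 0, "dz": 0, "twist": 0},
    {"dx": -8.8, "dy": 0, "dz": 0, "twist": 0},
    {"dx": -9.6, "dy": 0, "dz": 0, "twist": 0},
    {"dx": -10, "dy": 0, "dz": 0, "twist": 0},
    {"dx": -10, "dy": 0, "dz": 0, "twist": 0}
  ]
}}

```text
clock: 10.77
position: [0.5763, -0.0642, 0.159]
tool_rot: [0.387, 1.563, -0.011]
force: [0.1, 0.1, -2.4]
grip_width: 0.055
```

```bash
python3 -c "
from h import *
s=sensors.observe()
print(s['position'],s['force'],s['grip_width'],go((.508,.294,.157),1.2))
im=grab('scene','s6');cv2.imwrite('pics/s6c.png',cv2.resize(im[130:330,180:380],None,fx=3,fy=3)[:,:,::-1])"
```

```text
[ 0.57625108 -0.06423549  0.15904878] [ 0.05670223  0.11013191 -2.44671572] 0.05495009193418487 {'dx': np.float64(0.15), 'dy': np.float64(30.39), 'dz': np.float64(-20.15), 'twist': np.float64(-0.026)}
```

View pics/s6c.png

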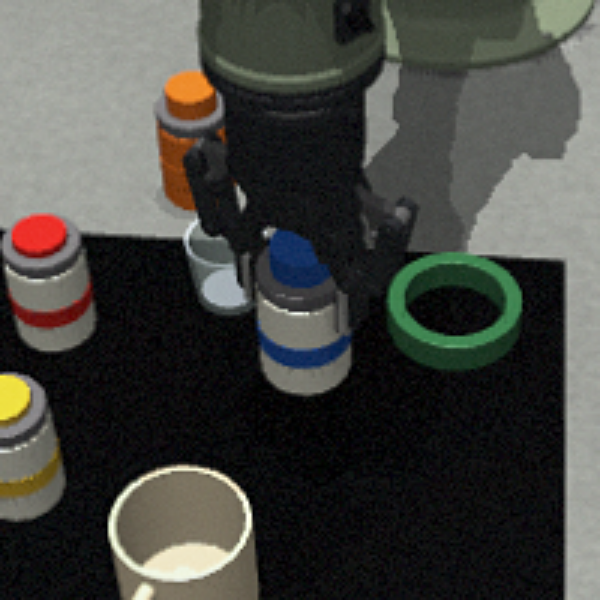

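The pot is held upright with its button up. Carrying it to the tray.

Emit:
{"api": "arm_command", "payload": {
  "commands": [
    {"dx": 0, "dy": 1.5, "dz": -1, "twist": 0},
    {"dx": 0, "dy": 4, "dz": -2.7, "twist": 0},
    {"dx": 0, "dy": 6.9, "dz": -4.6, "twist": 0},
    {"dx": 0, "dy": 9.9, "dz": -6.6, "twist": 0},
    {"dx": 0, "dy": 12.9, "dz": -8.6, "twist": 0},
    {"dx": 0, "dy": 15.9, "dz": -10.6, "twist": 0},
    {"dx": 0, "dy": 18.9, "dz": -12.6, "twist": 0},
    {"dx": 0, "dy": 21.9, "dz": -14.6, "twist": 0},
    {"dx": 0, "dy": 24.9, "dz": -16.6, "twist": 0},
    {"dx": 0, "dy": 27.5, "dz": -18.4, "twist": 0},
    {"dx": 0, "dy": 29.5, "dz": -19.6, "twist": 0},
    {"dx": 0, "dy": 30.4, "dz": -20.2, "twist": 0}
  ]
}}

```text
clock: 11.82
position: [0.5056, 0.298, 0.1568]
tool_rot: [0.466, 1.565, 0.073]
force: [-0.3, 0.6, -2.9]
grip_width: 0.0551
```

Emit:
{"api": "arm_command", "payload": {
  "commands": [
    {"dx": 0, "dy": 0.1, "dz": -0.1, "twist": 0},
    {"dx": 0, "dy": 0.1, "dz": -0.1, "twist": 0}
  ]
}}

```text
clock: 11.98
position: [0.5045, 0.2994, 0.156]
tool_rot: [0.312, 1.566, -0.08]
force: [0.4, -0.7, -2.9]
grip_width: 0.0546
```

```bash
python3 -c "
from h import *
s=sensors.observe()
print(s['position'],s['force'],s['grip_width'],go((.508,.294,.0575)))
im=grab('scene','s7');grab('top','t7')
P=proj('scene',[(.508,.294,.004)]);print(P)
cv2.imwrite('pics/s7c.png',cv2.resize(im[130:350,380:600],None,fx=2.5,fy=2.5)[:,:,::-1])"
```

```text
[0.50450351 0.2994421  0.15595467] [ 0.40318548 -0.67011511 -2.89607532] 0.05457917317947597 {'dx': np.float64(9.85), 'dy': np.float64(-0.38), 'dz': np.float64(0.49)}
[[458.78903919 270.03947045]]
```

View pics/s7c.png

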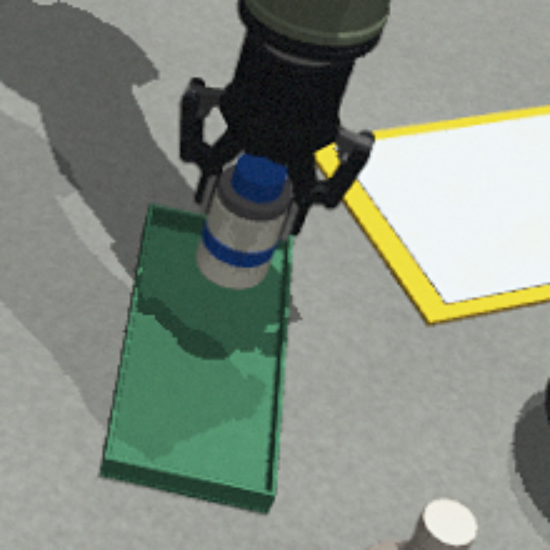

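View pics/t7.png

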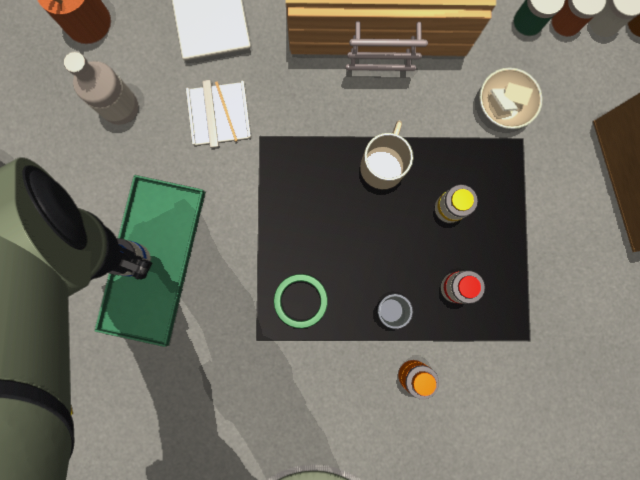

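The tray centre agrees in both views (scene 459,270), and the pot is above the tray. Lowering to about 6 mm above the floor.

Emit:
{"api": "arm_command", "payload": {
  "commands": [
    {"dx": 0.8, "dy": -0.1, "dz": 0.1, "twist": 0},
    {"dx": 2, "dy": -0.2, "dz": 0.3, "twist": 0},
    {"dx": 3.4, "dy": -0.4, "dz": 0.5, "twist": 0},
    {"dx": 4.8, "dy": -0.4, "dz": 0.5, "twist": 0},
    {"dx": 6.2, "dy": -0.4, "dz": 0.5, "twist": 0},
    {"dx": 7.4, "dy": -0.4, "dz": 0.5, "twist": 0},
    {"dx": 8.3, "dy": -0.4, "dz": 0.5, "twist": 0},
    {"dx": 8.9, "dy": -0.4, "dz": 0.5, "twist": 0},
    {"dx": 9.2, "dy": -0.4, "dz": 0.5, "twist": 0},
    {"dx": 9.2, "dy": -0.4, "dz": 0.5, "twist": 0},
    {"dx": 9.2, "dy": -0.4, "dz": 0.5, "twist": 0}
  ]
}}

```text
clock: 13.0
position: [0.5092, 0.2921, 0.0647]
tool_rot: [0.317, 1.565, -0.078]
force: [-0.2, 0.2, -1.3]
grip_width: 0.0549
```

Emit:
{"api": "arm_command", "payload": {
  "commands": [
    {"dx": 0.15, "dy": 0, "dz": 0, "twist": 0},
    {"dx": 0.3, "dy": 0, "dz": 0, "twist": 0},
    {"dx": 0.45, "dy": 0, "dz": 0, "twist": 0},
    {"dx": 0.5, "dy": 0, "dz": 0, "twist": 0},
    {"dx": 0.5, "dy": 0, "dz": 0, "twist": 0}
  ]
}}

```text
clock: 13.42
position: [0.5092, 0.2921, 0.0597]
tool_rot: [0.315, 1.565, -0.079]
force: [0.8, 0.3, -1.8]
grip_width: 0.0551
```

Emit:
{"api": "arm_command", "payload": {
  "commands": [
    {"dx": 0.1, "dy": 0, "dz": 0, "twist": 0},
    {"dx": 0.2, "dy": 0, "dz": 0, "twist": 0},
    {"dx": 0.2, "dy": 0, "dz": 0, "twist": 0},
    {"dx": 0.2, "dy": 0, "dz": 0, "twist": 0}
  ]
}}

```text
clock: 13.75
position: [0.5092, 0.292, 0.0576]
tool_rot: [0.3, 1.565, -0.095]
force: [0.6, 0.3, -2.1]
grip_width: 0.0548
```

Emit:
{"api": "arm_command", "payload": {
  "commands": [
    {"dx": 0.1, "dy": 0, "dz": 0, "twist": 0},
    {"dx": 0.15, "dy": 0, "dz": 0, "twist": 0},
    {"dx": 0.15, "dy": 0, "dz": 0, "twist": 0}
  ]
}}

```text
clock: 14.0
position: [0.5093, 0.2921, 0.0571]
tool_rot: [0.369, 1.565, -0.025]
force: [-5.8, -3.3, 19.5]
grip_width: 0.0549
```

Floor contact. I'll ease off 1 mm, open, and then rise.

Emit:
{"api": "arm_command", "payload": {
  "commands": [
    {"dx": -0.05, "dy": 0, "dz": 0, "twist": 0},
    {"dx": -0.05, "dy": 0, "dz": 0, "twist": 0}
  ]
}}

```text
clock: 14.17
position: [0.5094, 0.2922, 0.0579]
tool_rot: [0.418, 1.565, 0.024]
force: [0.4, 1.3, -1.7]
grip_width: 0.055
```

Emit:
{"api": "arm_command", "payload": {
  "commands": [
    {"dx": 0, "dy": 0, "dz": 0, "twist": 0},
    {"dx": 0, "dy": 0, "dz": 0, "twist": 0},
    {"dx": 0, "dy": 0, "dz": 0, "twist": 0},
    {"dx": 0, "dy": 0, "dz": 0, "twist": 0},
    {"dx": 0, "dy": 0, "dz": 0, "twist": 0},
    {"dx": 0, "dy": 0, "dz": 0, "twist": 0},
    {"dx": 0, "dy": 0, "dz": 0, "twist": 0},
    {"dx": 0, "dy": 0, "dz": 0, "twist": 0}
  ],
  "grip": -1
}}

```text
clock: 14.83
position: [0.5095, 0.2922, 0.0579]
tool_rot: [0.431, 1.565, 0.036]
force: [-0.6, -0.7, -0.2]
grip_width: 0.0854
```

```bash
python3 -c "
from h import *
s=sensors.observe()
print(s['position'],s['force'],s['grip_width'])
im=grab('scene','s8')
cv2.imwrite('pics/s8c.png',cv2.resize(im[130:350,380:600],None,fx=2.5,fy=2.5)[:,:,::-1])"
```

```text
[0.50945083 0.29219661 0.05793511] [-0.57028543 -0.65835122 -0.19799661] 0.08536829696341106
```

View pics/s8c.png

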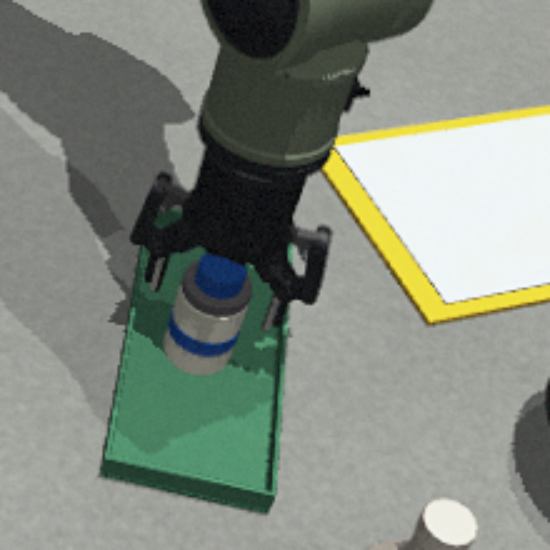

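Pot released, standing in the tray and clear of the fingers. Rising, then backing away from the view.

Emit:
{"api": "arm_command", "payload": {
  "commands": [
    {"dx": -1, "dy": 0, "dz": 0, "twist": 0},
    {"dx": -2.5, "dy": 0, "dz": 0, "twist": 0},
    {"dx": -4.5, "dy": 0, "dz": 0, "twist": 0},
    {"dx": -7, "dy": 0, "dz": 0, "twist": 0},
    {"dx": -10, "dy": 0, "dz": 0, "twist": 0},
    {"dx": -13, "dy": 0, "dz": 0, "twist": 0},
    {"dx": -16, "dy": 0, "dz": 0, "twist": 0},
    {"dx": -18, "dy": 0, "dz": 0, "twist": 0},
    {"dx": -18, "dy": 0, "dz": 0, "twist": 0},
    {"dx": -18, "dy": 0, "dz": 0, "twist": 0}
  ]
}}

```text
clock: 15.72
position: [0.5086, 0.2924, 0.2395]
tool_rot: [0.614, 1.562, 0.219]
force: [-0.2, 0.2, -0.3]
grip_width: 0.0853
```

```bash
python3 -c "
from h import *
print(go((.3,.5,.24)))"
```

```text
{'dx': np.float64(-0.18), 'dy': np.float64(11.14), 'dz': np.float64(-27.24)}
```

Emit:
{"api": "arm_command", "payload": {
  "commands": [
    {"dx": 0, "dy": 11, "dz": -27, "twist": 0},
    {"dx": 0, "dy": 11, "dz": -27, "twist": 0},
    {"dx": 0, "dy": 11, "dz": -27, "twist": 0},
    {"dx": 0, "dy": 11, "dz": -27, "twist": 0},
    {"dx": 0, "dy": 11, "dz": -27, "twist": 0},
    {"dx": 0, "dy": 11, "dz": -27, "twist": 0},
    {"dx": 0, "dy": 11, "dz": -27, "twist": 0},
    {"dx": 0, "dy": 11, "dz": -27, "twist": 0},
    {"dx": 0, "dy": 11, "dz": -27, "twist": 0},
    {"dx": 0, "dy": 11, "dz": -27, "twist": 0}
  ]
}}

```text
clock: 16.55
position: [0.3019, 0.497, 0.2374]
tool_rot: [0.415, 1.563, 0.02]
force: [-0.2, -1.0, -0.7]
grip_width: 0.0852
```

```bash
python3 -c "
from h import *
s=sensors.observe();print(s['position'],s['qd'].round(3),s['force'])
im=grab('scene','s9');t=grab('top','t9')
for n,i,p in(('scene',im,(456,238)),('top',t,(150,258))):
    H=cv2.cvtColor(i,cv2.COLOR_RGB2HSV).astype(int)
    m=(H[...,0]>104)&(H[...,0]<116)&(H[...,1]>140)&(H[...,2]>90)
    k,l,st,ce=cv2.connectedComponentsWithStats(m.astype(np.uint8))
    for j in range(1,k):
        if st[j,4]>40: print(n,st[j],atz(n,ce[j],.106))
    a=ld(n+'0').astype(int); print(n,'board/dish diff', abs(a-i)[100:400,260 if n=='top' else 110:540 if n=='top' else 370].mean())"
```

```text
[0.30186437 0.4969863  0.2374015 ] [ 0.026 -0.009  0.01   0.002 -0.     0.001  0.001] [-0.21970221 -1.03749832 -0.67453627]
scene [459 230  20  20 251] [[0.51318835 0.29103826 0.106     ]]
scene [452 265  16   7  48] [[0.59369919 0.26432117 0.106     ]]
scene board/dish diff 5.907405982905983
top [127 246  23  23 405] [[0.50810861 0.29110971 0.106     ]]
top board/dish diff 2.2943174603174605
```

View pics/s9.png

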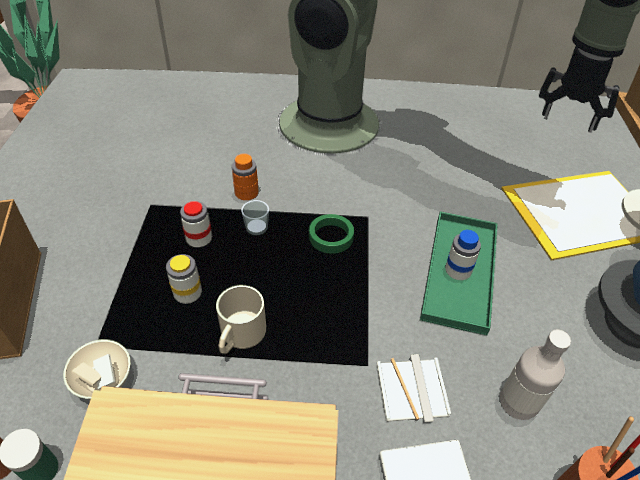

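View pics/t9.png

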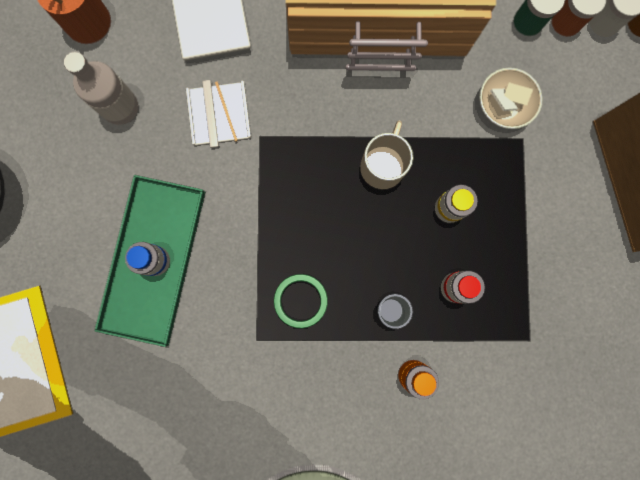

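The blue pot stands upright in the middle of the tray with its button up (scene 467,240; top 138,257). Red and yellow are in place with their buttons down, and the bystanders are unmoved. Handing in.

```bash
python3 -c "
from h import *
print(order.job_done())"
```

```text
the job is handed in; nothing more can be done
None
```

I pressed the red, yellow and blue buttons in that order, each to its hard stop, with peak forces of about 17–30 N. Red and yellow stayed down and were left where they stand. Blue popped back up, so I carried its pot upright to the reject tray and handed the job in at about 17 s.

**Blue pot:** The last pictures show it upright, about 3 mm from the tray's middle, with its button up. I judged the button by eye. The two cameras differ by about 5 mm on its position, well inside the limits. I set it down with about 19 N of floor contact before releasing it, and it stayed upright.

**Everything else:** The red and yellow buttons are visibly down, and I saw no movement of the mug, jar, tape, dish or orange look-alike. The arm is clear of everything.

One early move call was refused because its rows lacked "twist". Nothing moved, and I sent the move again with "twist" included.

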